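# Function-check the bench analyser's stop button

### The job

Check the analyser's stop button: with your fingertips press the big three-lugged mushroom head straight in until it latches and stays in, then push one of its lugs round clockwise (seen from above) until the head springs back out. Then re-arm the analyser by pressing the small flat reset button fully in and letting it come up again. Leave the selector knob, the bottle, the carton and the screwdriver alone.

Things in the scene. Friction and masses are not known exactly. Their poses are not given: they have to be found in the camera images.
- stop_top (a point): Centre of the flat top of the black mushroom stop head, on its axis, which is vertical. The head is a disc 62 mm in diameter and 26 mm thick with three lugs, on a 32 mm neck, on a fixed grey housing 130 x 130 mm and 68 mm high. When out, its top is 114 mm above the table; the point moves down with the head. The top is flat over the middle 30 mm.
- lug0 (a point): Centre of the first lug (mid-width, mid-height), 44 mm from the head's axis. Each lug is a block that sticks out sideways from the head to 52 mm from the axis (21 mm beyond the disc), 16 mm wide, 18 mm high. Its top is 9 mm above this point and its underside 9 mm below; below that is a gap to the housing of 20 mm with the head out, 12 mm with it latched. The point moves and turns with the head.
- lug1 (a point): Centre of the second lug, like lug0, 120 degrees anticlockwise from it (seen from above).
- lug2 (a point): Centre of the third lug, like lug0, 240 degrees anticlockwise from it.
- stop_press (a joint): How far the stop head is pressed in, m. 0 = out. A spring pushes back with about 4 N at first and 8 N at the end (steady; the first touch can jolt more). It latches when pressed past 8 mm, stops hard at 13 mm, and when let go rests latched at 7 to 8 mm.
- stop_twist (a joint): How far the stop head is turned clockwise seen from above, rad. 0 at rest, stop at 0.75. A light spring (0.02 to 0.1 N m) turns it back to 0 when let go. When the head is latched, turning it past about 0.5 rad frees the latch and the head springs out.
- reset_top (a point): Centre of the flat top of the reset button, a round black push button 28 mm in diameter on a grey control pod 80 x 70 mm, 48 mm high, which stands on one side of the stop housing. Its top is 70 mm above the table when up and 10 mm above the metal collar round it (44 mm in diameter); the button is pressed straight down.
- reset (a joint): How far the reset button is pressed, m. 0 = up, 0.006 = fully in; it springs back. Needs about 5 N.
- selector_grip (a point): Bar grip of the black rotary selector knob on the other, equal pod, on the other side of the stop housing: 34 mm long bar on a 36 mm disc, on the knob's axis, 85 mm above the table; its top is 7 mm higher. Leave alone.
- selector (a joint): Selector knob angle, rad, 0 at the start. Leave alone.
- bottle_mid (a point): Middle of a loose amber bottle standing upright, 60 mm in diameter, 130 mm high. Leave alone.
- carton_mid (a point): Middle of a loose cardboard carton 70 x 60 mm, 90 mm high. Leave alone.
- driver: Screwdriver, 170 mm long, lying on the bench on the robot's side of the stop housing; its length is along its own x axis. Leave alone.
Not all that is in view belongs to the job. What is shaped like the part that bears reset_top but red or turquoise is not meant.

How it is judged:
By the outcome, as a careful person would: the job done as asked, in the order asked, and still so for the second after the job is handed in, with the robot touching nothing.
It also fails if it takes over 48 s, if anything falls off the work surface, if the arm or the gripper's body presses on something with over 40 N, if the wrist force passes 120 N, or if a joint passes its speed limit or range.

### The arm

A 6-joint arm with a two-finger parallel gripper is mounted at the origin on the work surface. World frame = base frame: x ahead of the robot, y to its left, z up, the work surface at z = 0. Lengths are in m, angles in degrees, forces in N, time in s.
With the tool pointing down it reaches from about 0.4 to 0.825 m from the base axis. Payload 7 kg.
Tool frame: the origin (TCP) lies where the fingers leave the gripper's body, on its centre line; the fingertips stand 66 mm ahead of it and the grasp point (between the pads) lies 47 mm ahead of it; z points along the fingers, y is the direction in which the jaws open and shut (so a half turn about z gives the same grasp; the last joint's range is limited). The gripper opens to 88 mm and grips with 3 to 60 N. Pads are 19 mm wide; open, the fingers measure 130 mm over their backs; the gripper's body (78 mm by 193 mm) begins 47 mm behind the grasp point.
Start: joints at [87.038, 20.546, 0.682, 0, -70.136, -16.507], TCP at [0.225, 0.636, 0.292] pointing down, gripper open.
Joint ranges: [-176.03, 176.03], [-82.01, 121.73], [-58.28, 71.71], [-173.87, 95.51], [-174.79, -0.11], [-173.66, 173.66]. Speed limits (degrees/s): [136.94, 136.94, 172.46, 180, 180, 180].

### API

Orientations are given as [roll, pitch, yaw] about the fixed x, y, z axes, in that order (R = Rz(yaw) Ry(pitch) Rx(roll)).
In Python, from plant import get_obs, snapshot, close_job gives the robot as it stands.
- The arm moves only by the tool play_rows, never from a script. Its argument "series" is a list of rows, each a list of 5 numbers: the opening in per cent of the stroke, from 0 (shut) to 100 (fully open), then the shift along the tool's x, y, z in m, then the turn about the tool's z in degrees. In form: [[jaw, dx, dy, dz, spin], ...]. A call has 1 to 10 rows; each row is the pose to reach, as a shift and turn from the pose commanded when the call began, along the tool's axes at that moment; what a row does not reach only later rows make up. A row lasts 1/10 s, in which the tool goes at most 50 mm and 8.59 degrees, less where a joint would pass 70% of its speed; a pose out of reach is approached as far as the arm can. A call with a gripper value outside its range is refused whole. The fingers move at their own pace and stop on an object; the grip force is fixed at half the most. Time passes only in rows, so rows that repeat a pose let the fingers close. It gives the time, the measured TCP pose, the force and the opening at its end, in the units of the state.
- get_obs(): the state, without advancing time (a new reading comes with each control period).
- snapshot(name): name is "side" or "top"; returns a dict with "frame" (480x640x3 uint8, red, green, blue), "z_map" (480x640 float32, m along the optical axis (not along the pixel's ray), 0 where there is no reading), "mtx" (3x3 intrinsics, pixels), "D" ([k1, k2, p1, p2, k3] as OpenCV has them; the pictures are not rectified), "camera_from_world" (4x4, takes a point from world to camera coordinates). Camera axes: x right, y up, looking along -z (the intrinsics and any distortion apply to the point x, -y, -z); pixel columns grow to the right and rows downward; lengths in m; the calibration is good to about 2 mm. A picture is of the moment at which its call begins.
- close_job(): hands the job in, once; it reports no verdict.
The state is a dict: "clock": time; "joint_pos": joint angles; "qvel": joint speeds; "tau": joint torques, N m; "tool_pos": TCP position; "orientation": TCP orientation; "force": force on the tool from outside, world axes, zero at the start; "moment": the same for the moment, N m; "opening": finger opening in m.
Only numpy, scipy, OpenCV 4.12 (cv2) and the standard library are available. Lean on these libraries where they do the work, as an engineer would, in place of code of your own. Each camera call takes 0.05 s, during which the arm holds its last target.

## Working session

There is one attempt and no reset: what is moved stays moved. The work goes in short steps, Python scripts to look and compute and a tool call to move; the robot and the scene stay as the last step left them, time stands still between calls to the robot, and variables do not carry over. Pictures are saved under pics/ and viewed, and the job is handed in when it is done.

Besides the shell and the picture viewer there is one more tool, called after "Emit:" by a JSON object that holds its "op" and its "data". play_rows: Moves the arm, as the interface text tells. Its arguments: {"type":"object","properties":{"series":{"type":"array"}},"required":["series"]}

```bash
ls; mkdir -p pics; cat > h.py <<'E'
import numpy as np,cv2
from plant import get_obs,snapshot,close_job
def save(s,n): cv2.imwrite('pics/'+n,cv2.cvtColor(s['frame'],cv2.COLOR_RGB2BGR))
def world(s):
    h,w=s['z_map'].shape
    u,v=np.meshgrid(np.arange(w),np.arange(h))
    p=cv2.undistortPoints(np.stack([u,v],-1).reshape(-1,1,2).astype(np.float64),np.array(s['mtx'],float),np.array(s['D'],float)).reshape(h,w,2)
    z=s['z_map'].astype(float)
    c=np.stack([p[...,0]*z,-p[...,1]*z,-z,np.ones_like(z)],-1)
    W=c@np.linalg.inv(np.array(s['camera_from_world'])).T
    W=W[...,:3]; W[z==0]=np.nan
    return W
E
python3 - <<'E'
from h import *
import pickle
print(get_obs())
for n in('top','side'):
    s=snapshot(n); save(s,n+'0.png'); np.save(n+'0.npy',world(s)); np.save(n+'0f.npy',s['frame'])
    print(n,np.linalg.inv(np.array(s['camera_from_world'])).round(3).tolist())
E
```

```text
pics
{'clock': 0.0, 'joint_pos': array([ 8.70381743e+01,  2.05926973e+01,  6.33020712e-01, -2.11043133e-02,
       -7.01353231e+01, -1.65085991e+01]), 'qvel': array([-0.06470977,  0.02742179,  0.03027689,  0.05177377,  0.00300676,
        0.0463532 ]), 'tau': array([ 7.02877533e-04, -5.82715344e+01,  2.93062645e+01,  6.99704692e+00,
        6.97860582e-03, -1.33429407e-04]), 'tool_pos': array([0.22485658, 0.63603815, 0.29119953]), 'orientation': array([ 1.79903279e+02, -7.97644181e-03, -1.94776057e+01]), 'force': array([ 0.29909599,  0.82343751, -0.19431968]), 'moment': array([ 0.00395869, -0.00927137, -0.00496188]), 'opening': 0.08762817485042816}
top [[0.004, 0.992, -0.124, 0.445], [-1.0, 0.001, -0.022, 0.03], [-0.022, 0.124, 0.992, 0.929], [0.0, 0.0, 0.0, 1.0]]
side [[0.998, 0.044, -0.04, 0.534], [-0.059, 0.672, -0.738, -0.712], [-0.006, 0.739, 0.673, 0.75], [0.0, 0.0, 0.0, 1.0]]
```

View pics/top0.png

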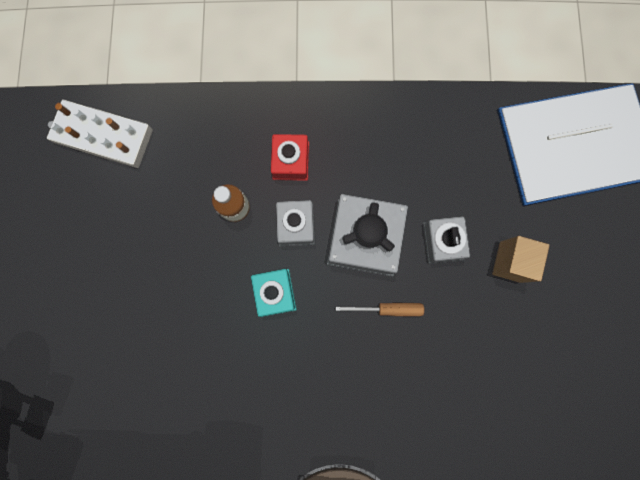

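View pics/side0.png

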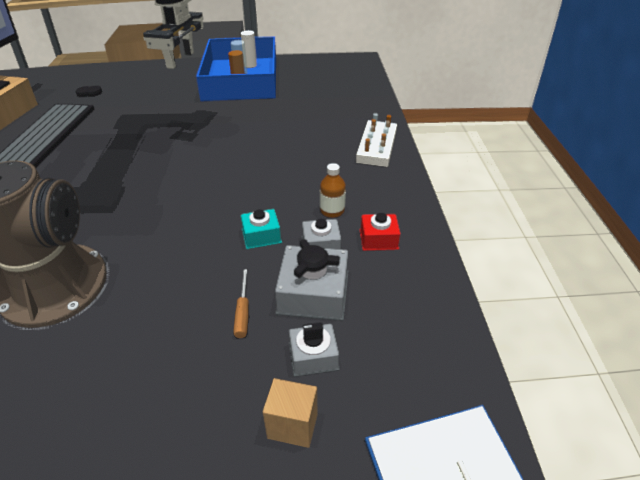

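Top picture: the stop head is at about (371,230), with lugs at (374,210), (389,244) and (349,239). The grey pod's reset button is at (294,220) and the selector at (451,238). The red and turquoise pods are decoys. Next I measure these points.

```bash
python3 - <<'E'
from h import *
for n in('top','side'):
    W=np.load(n+'0.npy');F=np.load(n+'0f.npy').astype(int)
    X=W.reshape(-1,3);f=F.reshape(-1,3)
    dark=f.max(1)<70
    def st(m,l):
        p=X[m]; print(n,l,len(p),np.nanmean(p,0).round(4),np.nanmedian(p,0).round(4),'min',np.nanmin(p,0).round(4),'max',np.nanmax(p,0).round(4))
    c=np.array([.56,-.02])
    ok=~np.isnan(X[:,0])
    # head & lugs
    reg=ok&(X[:,2]>.080)&(X[:,2]<.125)&(X[:,0]>.4)&(X[:,0]<.65)&(abs(X[:,1]+.02)<.09)
    st(reg,'head+lugs'); 
    top=reg&(X[:,2]>.110); st(top,'headtop')
    if top.sum()>5:
        (cx,cy),r=cv2.minEnclosingCircle(X[top][:,:2].astype(np.float32)); print('circ',cx,cy,r)
    c=np.nanmedian(X[top],0)[:2] 
    d=X[:,:2]-c; r=np.hypot(*d.T); a=np.degrees(np.arctan2(d[:,1],d[:,0]))
    lug=reg&(r>.037)
    h,_=np.histogram(a[lug],36,(-180,180)); print(h)
    hs=ok&(X[:,2]>.060)&(X[:,2]<.073)&(abs(X[:,0]-.53)<.12)&(abs(X[:,1]+.02)<.09)
    hs&=r<.1; st(hs,'housing'); print(cv2.minAreaRect(X[hs][:,:2].astype(np.float32)))
    rs=ok&(X[:,2]>.064)&(X[:,2]<.078)&(abs(X[:,0]-.55)<.05)&(X[:,1]>.07)&(X[:,1]<.16)
    st(rs,'reset')
    if rs.sum(): print(cv2.minEnclosingCircle(X[rs][:,:2].astype(np.float32)))
W=np.load('top0.npy')
for p in[(371,230),(374,210),(389,244),(349,239),(294,220),(451,238),(380,310),(222,193),(530,258),(291,152),(272,292),(340,200)]: print(p,W[p[1],p[0]].round(4))
E
```

```text
top head+lugs 1261 [ 0.5624 -0.0523  0.1104] [ 0.5593 -0.0539  0.1112] min [ 0.5263 -0.0959  0.0941] max [ 0.6145 -0.0029  0.1193]
top headtop 688 [ 0.5636 -0.053   0.1138] [ 0.5636 -0.053   0.1139] min [ 0.5301 -0.0856  0.11  ] max [ 0.591  -0.0258  0.1193]
circ 0.5591214895248413 -0.062137819826602936 0.03743796795606613
[ 0  0  0  3 39 33  3  0  0  0  0  0  0  0  0  1 34 36  3  0  0  0  0  0
  0  0  0  3 36 40  2  0  0  0  0  0]
top housing 3224 [ 0.5593 -0.0462  0.0687] [ 0.5529 -0.0402  0.0688] min [ 0.4899 -0.11    0.0602] max [0.6379 0.0201 0.073 ]
((0.5645384788513184, -0.053007930517196655), (0.1295991986989975, 0.13127587735652924), 80.0361328125)
top reset 157 [0.5879 0.0867 0.0705] [0.5885 0.0859 0.0707] min [0.576  0.0743 0.0641] max [0.5998 0.1051 0.0746]
((0.5890012979507446, 0.08933267742395401), 0.01611633412539959)
side head+lugs 982 [ 0.5635 -0.0639  0.1059] [ 0.5607 -0.067   0.106 ] min [ 0.5259 -0.0968  0.088 ] max [ 0.6134 -0.0037  0.1165]
side headtop 352 [ 0.5632 -0.0563  0.1122] [ 0.5632 -0.0567  0.1122] min [ 0.5389 -0.0815  0.11  ] max [ 0.587  -0.0303  0.1
[... 325 characters left out ...]
01, -0.05462592840194702), (0.13019724190235138, 0.1304209977388382), 80.09601593017578)
side reset 88 [0.5883 0.0834 0.0682] [0.5882 0.0823 0.0685] min [0.5771 0.0715 0.064 ] max [0.5995 0.0997 0.0715]
((0.5889512896537781, 0.08606507629156113), 0.015060996636748314)
(371, 230) [ 0.5615 -0.0536  0.116 ]
(374, 210) [ 0.5988 -0.0602  0.1086]
(389, 244) [ 0.5378 -0.0865  0.1058]
(349, 239) [ 0.5466 -0.0152  0.1067]
(294, 220) [0.5865 0.0856 0.072 ]
(451, 238) [ 0.5509 -0.2022  0.0886]
(380, 310) [ 0.4189 -0.0787  0.0251]
(222, 193) [0.6255 0.2101 0.1294]
(530, 258) [ 0.5142 -0.3449  0.0909]
(291, 152) [0.7174 0.0925 0.0747]
(272, 292) [0.4523 0.1252 0.0701]
(340, 200) [ 0.6258 -0.0008  0.0666]
```

```bash
python3 - <<'E'
import cv2
a=cv2.imread('pics/top0.png')[170:330,200:480]; cv2.imwrite('pics/top0c.png',cv2.resize(a,None,fx=2.8,fy=2.8,interpolation=2))
E
```

```text
(no output)
```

View pics/top0c.png

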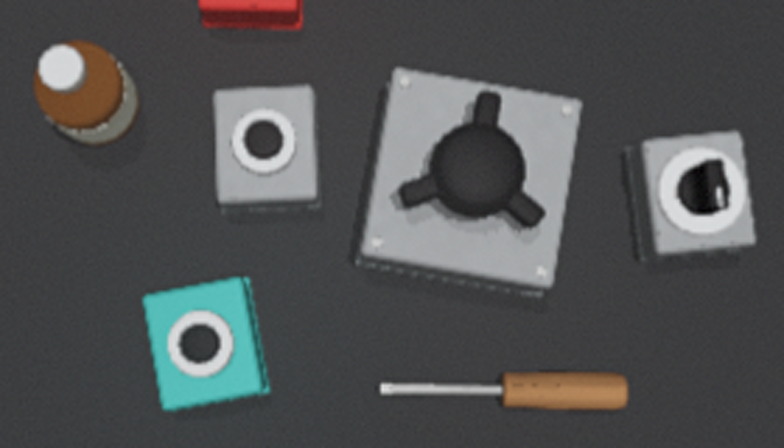

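```bash
cat >> h.py <<'E'
from scipy.spatial.transform import Rotation as Ro
def to(x,y,tipz=None,yaw=None):
    o=get_obs(); R=Ro.from_euler('xyz',o['orientation'],degrees=True)
    p=np.array([x,y,o['tool_pos'][2] if tipz is None else tipz+.066])
    d=R.inv().apply(p-o['tool_pos'])
    sp=0 if yaw is None else (o['orientation'][2]-yaw)
    print('clock',o['clock'],'tcp',o['tool_pos'].round(4),'rpy',o['orientation'].round(2),'j',o['joint_pos'].round(1),'F',o['force'].round(1),'->',d.round(4),'spin',round(sp,1))
E
python3 - <<'E'
from h import *
to(.394,.291,None,-76); to(.5635,-.0535,.16,-132)
E
```

```text
clock 0.1 tcp [0.2249 0.6361 0.2913] rpy [ 1.7991e+02 -1.0000e-02 -1.9480e+01] j [ 87.   20.6   0.6  -0.  -70.1 -16.5] F [ 0.4  0.3 -0.7] -> [0.2745 0.2689 0.0004] spin 56.5
clock 0.1 tcp [0.2249 0.6361 0.2913] rpy [ 1.7991e+02 -1.0000e-02 -1.9480e+01] j [ 87.   20.6   0.6  -0.  -70.1 -16.5] F [ 0.4  0.3 -0.7] -> [0.5491 0.5371 0.0662] spin 112.5
```

Emit:
{"op": "play_rows", "data": {"series": [[0,0.01,0.01,0,2],[0,0.035,0.034,0,7],[0,0.065,0.064,0,13],[0,0.096,0.094,0,20],[0,0.127,0.124,0,26],[0,0.158,0.155,0,32],[0,0.19,0.186,0,39],[0,0.22,0.216,0,45],[0,0.25,0.245,0,51],[0,0.274,0.269,0,56]]}}

```text
clock: 1.1
tool_pos: [0.3939, 0.2886, 0.2922]
orientation: [-180.0, 0.0, -75.8]
force: [0.8, 1.1, 0.1]
opening: 0.0137
```

```bash
python3 - <<'E'
from h import *
print(get_obs()['opening']); to(.5635,-.0535,.16,-132)
E
```

```text
0.013673950605525625
clock 1.1 tcp [0.3939 0.2886 0.2922] rpy [-1.800e+02  1.000e-02 -7.581e+01] j [ 59.4   2.7 -22.2  -0.  -65.1 -45.2] F [0.8 1.1 0.1] -> [ 0.3733 -0.0805  0.0662] spin 56.2
```

Emit:
{"op": "play_rows", "data": {"series": [[0,0.02,-0.004,0,4],[0,0.06,-0.013,0,10],[0,0.1,-0.021,0,17],[0,0.145,-0.031,0,24],[0,0.19,-0.041,0.01,31],[0,0.235,-0.051,0.02,38],[0,0.28,-0.06,0.03,45],[0,0.32,-0.069,0.045,51],[0,0.355,-0.077,0.06,56],[0,0.373,-0.08,0.066,56]]}}

```text
clock: 2.1
tool_pos: [0.5642, -0.0526, 0.2242]
orientation: [179.9, -0.1, -131.9]
force: [0.2, 0.7, -0.1]
opening: 0.0007
```

Emit:
{"op": "play_rows", "data": {"series": [[0,0,0,0,0],[0,0,0,0,0],[0,0,0,0,0]]}}

```text
clock: 2.4
tool_pos: [0.5644, -0.0492, 0.2266]
orientation: [-180.0, 0.0, -131.5]
force: [-0.2, -0.1, 0.6]
opening: 0.0004
```

```bash
python3 - <<'E'
from h import *
print(get_obs()['opening']); to(.5635,-.0535,.12,-132)
s=snapshot('side'); save(s,'side1.png');s=snapshot('top'); save(s,'top1.png')
E
```

```text
0.0003901283227984455
clock 2.4 tcp [ 0.5644 -0.0492  0.2266] rpy [-1.7998e+02  3.0000e-02 -1.3146e+02] j [ 14.8  13.4 -18.5  -0.  -58.1 -56.3] F [-0.2 -0.1  0.6] -> [ 0.0038 -0.0022  0.0406] spin 0.5
```

View pics/side1.png

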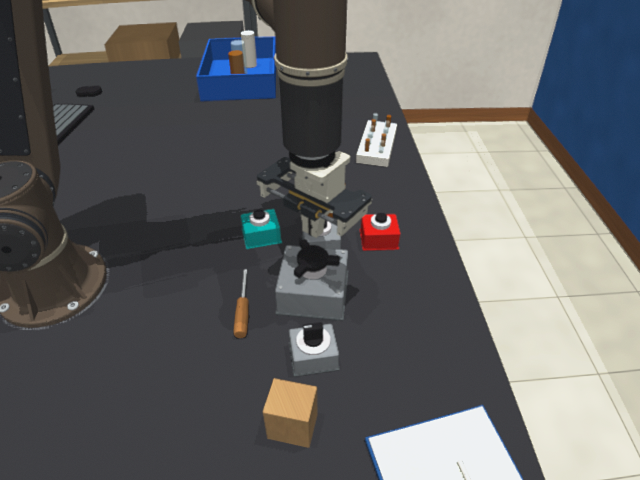

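The shut fingertips, at about (313,232), hang above the stop head at (313,258). Nothing else has moved. I go down next.

Emit:
{"op": "play_rows", "data": {"series": [[0,0.002,-0.001,0.008,0],[0,0.004,-0.002,0.018,0],[0,0.004,-0.002,0.028,0],[0,0.004,-0.002,0.036,0],[0,0.004,-0.002,0.04,0],[0,0.004,-0.002,0.04,0],[0,0.004,-0.002,0.04,0]]}}

```text
clock: 3.2
tool_pos: [0.5637, -0.0539, 0.1862]
orientation: [-180.0, -0.0, -131.5]
force: [1.2, -0.2, 0.3]
opening: 0.0006
```

```bash
python3 - <<'E'
from h import *
to(.5635,-.0535,.12,-132)
E
```

```text
clock 3.2 tcp [ 0.5637 -0.0539  0.1862] rpy [-1.8000e+02 -1.0000e-02 -1.3146e+02] j [ 14.3  15.7 -21.4   0.  -52.9 -55.8] F [ 1.2 -0.2  0.3] -> [-0.0001  0.0004  0.0002] spin 0.5
```

Emit:
{"op": "play_rows", "data": {"series": [[0,0,0,0.002,0],[0,0,0,0.004,0],[0,0,0,0.006,0],[0,0,0,0.0075,0],[0,0,0,0.009,0],[0,0,0,0.0105,0],[0,0,0,0.012,0],[0,0,0,0.013,0]]}}

```text
clock: 4.0
tool_pos: [0.5639, -0.0539, 0.1739]
orientation: [-179.9, 0.0, -131.5]
force: [-0.5, -0.2, 4.9]
opening: 0.0005
```

Emit:
{"op": "play_rows", "data": {"series": [[0,0,0,0.001,0],[0,0,0,0.002,0],[0,0,0,0.003,0],[0,0,0,0.0035,0],[0,0,0,0.0035,0],[0,0,0,0.0035,0]]}}

```text
clock: 4.6
tool_pos: [0.564, -0.0539, 0.1706]
orientation: [-179.9, 0.0, -131.4]
force: [-1.3, -0.4, 6.6]
opening: 0.0005
```

Emit:
{"op": "play_rows", "data": {"series": [[0,0,0,0.001,0],[0,0,0,0.0015,0],[0,0,0,0.0015,0]]}}

```text
clock: 4.9
tool_pos: [0.564, -0.0539, 0.1691]
orientation: [-179.9, 0.0, -131.4]
force: [-2.4, -0.6, 7.5]
opening: 0.0004
```

Emit:
{"op": "play_rows", "data": {"series": [[0,0,0,-0.005,0],[0,0,0,-0.015,0],[0,0,0,-0.03,0],[0,0,0,-0.04,0],[0,0,0,-0.04,0],[0,0,0,-0.04,0]]}}

```text
clock: 5.5
tool_pos: [0.5634, -0.0538, 0.2081]
orientation: [180.0, 0.0, -131.5]
force: [1.2, -0.3, -0.4]
opening: 0.0006
```

```bash
python3 - <<'E'
from h import *
to(.594,-.019,.135,-132)
s=snapshot('side'); save(s,'side2.png')
X=world(s).reshape(-1,3); X0=np.load('side0.npy').reshape(-1,3)
for A in (X0,X):
    r=np.hypot(A[:,0]-.5635,A[:,1]+.0535)
    f=A[(r<.05)&(r>.034)&(A[:,2]>.076)&(A[:,2]<.115)]; g=A[(r<.02)&(A[:,2]>.09)&(A[:,2]<.118)]
    print(len(f),np.percentile(f[:,2],[50,80,90]).round(4),len(g),np.median(g[:,2]) if len(g) else None)
W=world(s)
cv2.imwrite('pics/side2c.png',cv2.resize(cv2.imread('pics/side2.png')[200:340,230:400],None,fx=4,fy=4))
E
```

```text
clock 5.5 tcp [ 0.5634 -0.0538  0.2081] rpy [ 1.8000e+02  3.0000e-02 -1.3148e+02] j [ 14.3  14.4 -19.9  -0.  -55.7 -55.8] F [ 1.2 -0.3 -0.4] -> [-0.0463  0.0002  0.0072] spin 0.5
221 [0.1034 0.1049 0.1056] 239 0.1125900619961232
219 [0.0961 0.0977 0.0983] 238 0.10525004654221692
```

View pics/side2c.png

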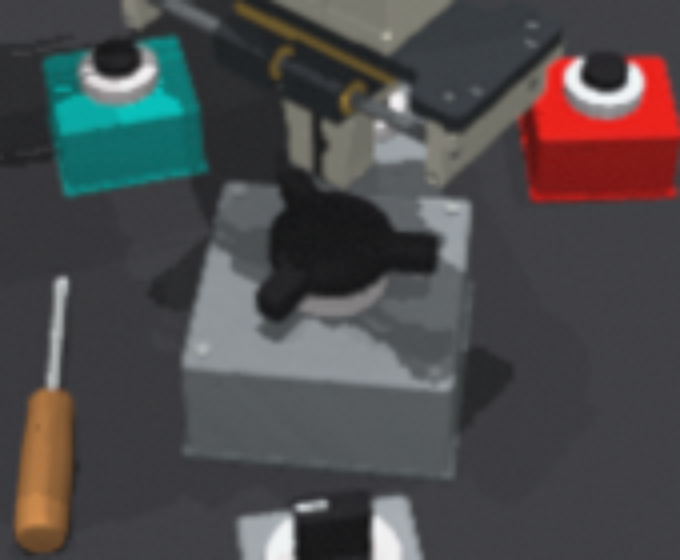

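The head rests 7.3 mm lower, so it is latched. In the crop the lugs are at about (415,252), (275,300) and (295,180). Next the shut fingers go down in the gap anticlockwise of the −10° lug.

Emit:
{"op": "play_rows", "data": {"series": [[0,-0.015,0,0,0],[0,-0.035,0,0,0],[0,-0.046,0,0.005,0],[0,-0.046,0,0.015,0],[0,-0.046,0,0.03,0],[0,-0.046,0,0.043,0],[0,-0.046,0,0.053,0],[0,-0.046,0,0.06,0],[0,-0.046,0,0.062,0],[0,-0.046,0,0.062,0]]}}

```text
clock: 6.55
tool_pos: [0.594, -0.0195, 0.146]
orientation: [180.0, -0.0, -131.5]
force: [0.1, 0.2, 0.2]
opening: 0.0007
```

```bash
python3 - <<'E'
from h import *
to(.594,-.019,.08,-132)
# arc rows about head axis
o=get_obs(); R=Ro.from_euler('xyz',o['orientation'],degrees=True)
c=np.array([.5635,-.0535]); p0=o['tool_pos'][:2]-c
print('r',np.hypot(*p0),'ang',np.degrees(np.arctan2(p0[1],p0[0])))
for a in range(4,60,4):
    t=-np.radians(a); q=np.array([[np.cos(t),-np.sin(t)],[np.sin(t),np.cos(t)]])@p0
    d=R.inv().apply(np.r_[q-p0,0]); print(a,d.round(4)[:2])
E
```

```text
clock 6.55 tcp [ 0.594  -0.0195  0.146 ] rpy [ 1.8000e+02 -2.0000e-02 -1.3147e+02] j [ 16.9  20.6 -20.2   0.  -49.1 -58.4] F [0.1 0.2 0.2] -> [-0.0004  0.0004  0.    ] spin 0.5
r 0.045677679494363736 ang 48.074974461905086
4 [ 0.0001 -0.0032]
8 [ 0.0005 -0.0064]
12 [ 0.0011 -0.0095]
16 [ 0.0019 -0.0126]
20 [ 0.0029 -0.0156]
24 [ 0.0041 -0.0185]
28 [ 0.0055 -0.0214]
32 [ 0.0071 -0.0241]
36 [ 0.0089 -0.0268]
40 [ 0.0109 -0.0293]
44 [ 0.0131 -0.0316]
48 [ 0.0154 -0.0338]
52 [ 0.0178 -0.0359]
56 [ 0.0204 -0.0377]
```

Emit:
{"op": "play_rows", "data": {"series": [[0,0.0001,-0.0032,0,4],[0,0.0005,-0.0064,0,8],[0,0.0011,-0.0095,0,12],[0,0.0019,-0.0126,0,16],[0,0.0029,-0.0156,0,20],[0,0.0041,-0.0185,0,24],[0,0.0055,-0.0214,0,28],[0,0.0071,-0.0241,0,32],[0,0.0089,-0.0268,0,36],[0,0.0089,-0.0268,0,36]]}}

```text
clock: 7.55
tool_pos: [0.6087, -0.0439, 0.147]
orientation: [180.0, 0.1, -167.5]
force: [0.7, 0.1, -0.0]
opening: 0.0006
```

```bash
python3 - <<'E'
from h import *
to(.594,-.019,.08,-132)
o=get_obs();print(o['moment'])
R=Ro.from_euler('xyz',o['orientation'],degrees=True)
c=np.array([.5635,-.0535]); p0=o['tool_pos'][:2]-c
print('r',np.hypot(*p0),'ang',np.degrees(np.arctan2(p0[1],p0[0])))
for a in range(2,24,2):
    t=-np.radians(a); q=np.array([[np.cos(t),-np.sin(t)],[np.sin(t),np.cos(t)]])@p0
    d=R.inv().apply(np.r_[q-p0,0]); print(a,d.round(4)[:2])
s=snapshot('side'); save(s,'side3.png')
cv2.imwrite('pics/side3c.png',cv2.resize(cv2.imread('pics/side3.png')[180:340,230:400],None,fx=4,fy=3.7))
E
```

```text
clock 7.55 tcp [ 0.6087 -0.0439  0.147 ] rpy [ 1.8000e+02  9.0000e-02 -1.6755e+02] j [ 14.2  21.8 -18.2  -0.  -49.9 -91.7] F [ 0.7  0.1 -0. ] -> [0.009  0.0275 0.0009] spin -35.5
[ 0.49668287 -0.15255167 -0.01192855]
r 0.046176661130215416 ang 11.971082453077994
2 [ 0.     -0.0016]
4 [ 0.0001 -0.0032]
6 [ 0.0003 -0.0048]
8 [ 0.0005 -0.0064]
10 [ 0.0008 -0.008 ]
12 [ 0.0011 -0.0096]
14 [ 0.0015 -0.0112]
16 [ 0.0019 -0.0127]
18 [ 0.0024 -0.0142]
20 [ 0.0029 -0.0158]
22 [ 0.0035 -0.0173]
```

View pics/side3c.png

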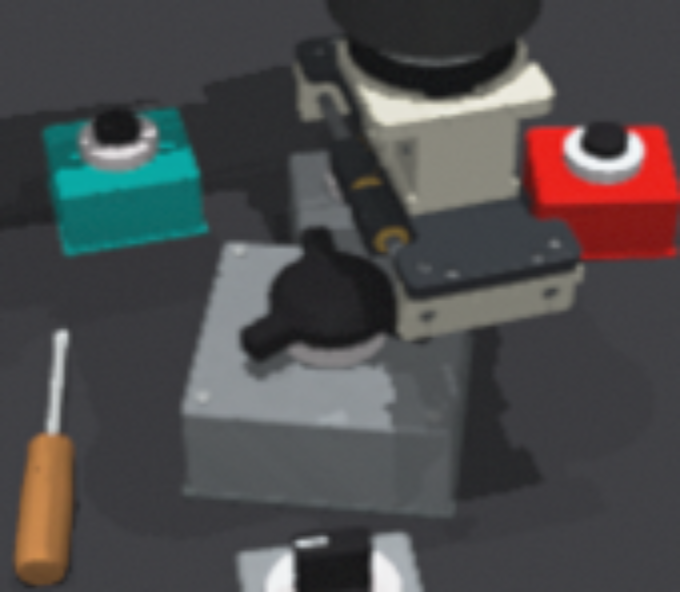

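The head is turning clockwise: in this crop the left lug is at about (265,338) and the far lug at (318,240). I carry on along the arc.

Emit:
{"op": "play_rows", "data": {"series": [[0,0,-0.0016,0,2],[0,0.0001,-0.0032,0,4],[0,0.0003,-0.0048,0,6],[0,0.0005,-0.0064,0,8],[0,0.0008,-0.008,0,10],[0,0.0011,-0.0096,0,12],[0,0.0015,-0.0112,0,14],[0,0.0019,-0.0127,0,16],[0,0.0019,-0.0127,0,16]]}}

```text
clock: 8.5
tool_pos: [0.6096, -0.0564, 0.1467]
orientation: [180.0, 0.1, 176.6]
force: [1.0, 1.2, 0.0]
opening: 0.0003
```

```bash
cat > chk.py <<'E'
from h import *
import sys
n=sys.argv[1]
s=snapshot('side'); save(s,n+'.png')
X0=np.load('side0.npy').reshape(-1,3); X=world(s).reshape(-1,3)
for A in (X0,X):
    r=np.hypot(A[:,0]-.5635,A[:,1]+.0535); a=np.degrees(np.arctan2(A[:,1]+.0535,A[:,0]-.5635))
    l=(r>.037)&(r<.053)&(A[:,2]>.078)&(A[:,2]<.115)
    lug=l&(a>-175)&(a<-90)
    g=(r<.02)&(A[:,2]>.09)&(A[:,2]<.118)
    print('lug2 ang',np.median(a[lug]).round(1),lug.sum(),'headz',np.median(A[g,2]).round(4),g.sum())
cv2.imwrite('pics/'+n+'c.png',cv2.resize(cv2.imread('pics/'+n+'.png')[180:340,230:400],None,fx=4,fy=3.7))
E
python3 chk.py side4; python3 -c "
from h import *
to(.594,-.019,.08,-132); print(get_obs()['moment'])"
```

```text
lug2 ang -125.8 106 headz 0.1126 239
lug2 ang -151.7 94 headz 0.1058 172
clock 8.55 tcp [ 0.6095 -0.0564  0.1466] rpy [1.7998e+02 7.0000e-02 1.7666e+02] j [  13.    22.   -17.9    0.   -50.  -106.3] F [ 1.3  0.7 -0.5] -> [0.0177 0.0365 0.0006] spin 308.7
[ 0.38774564 -0.60759523  0.02383511]
```

View pics/side4c.png

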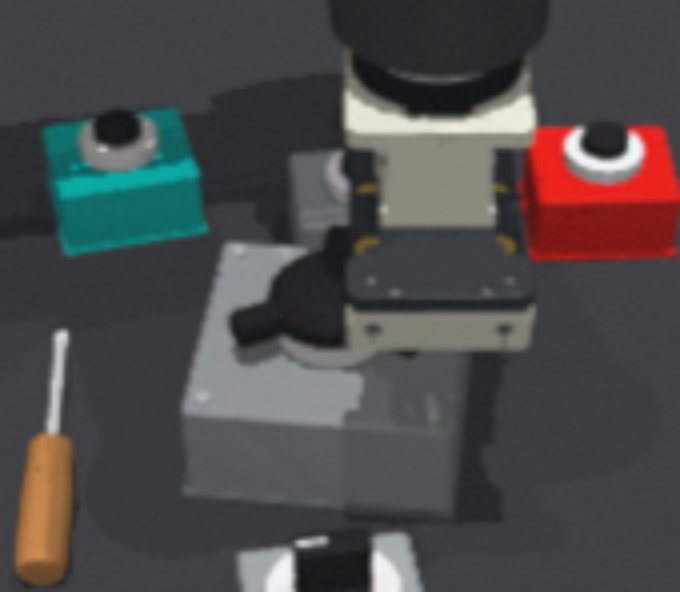

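The head has turned about 26° and is still latched (headz 0.1058). It needs more than 29°, so I push on.

Emit:
{"op": "play_rows", "data": {"series": [[0,0,-0.0016,0,2],[0,0.0001,-0.0032,0,4],[0,0.0003,-0.0048,0,6],[0,0.0005,-0.0064,0,8],[0,0.0006,-0.0072,0,9],[0,0.0006,-0.0072,0,9]]}}

```text
clock: 9.15
tool_pos: [0.6085, -0.0637, 0.1465]
orientation: [180.0, 0.1, 167.6]
force: [1.6, 0.4, 1.7]
opening: 0.0005
```

```bash
python3 chk.py side5; python3 -c "
from h import *
to(.594,-.019,.08,-180)"
```

```text
lug2 ang -125.8 106 headz 0.1126 239
lug2 ang -161.1 89 headz 0.113 77
clock 9.2 tcp [ 0.6085 -0.0637  0.1465] rpy [1.7999e+02 6.0000e-02 1.6763e+02] j [  12.3   22.   -18.     0.   -50.  -114.7] F [2.4 2.5 1.3] -> [0.0237 0.0405 0.0005] spin 347.6
```

View pics/side5c.png

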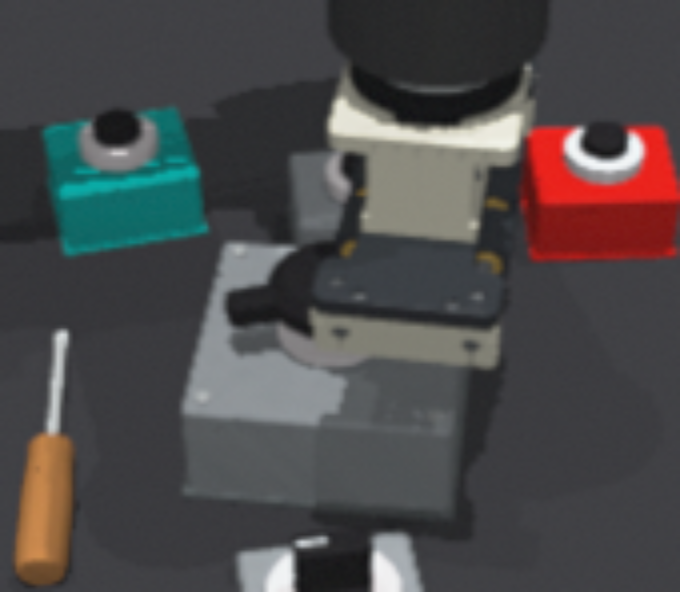

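The head has sprung out (headz 0.113, same as at the start). I reverse along the arc and then lift.

```bash
python3 - <<'E'
from h import *
o=get_obs();R=Ro.from_euler('xyz',o['orientation'],degrees=True)
c=np.array([.5635,-.0535]); p0=o['tool_pos'][:2]-c
for a in (6,12,18,24,30,36,42,48,54):
    t=np.radians(a); q=np.array([[np.cos(t),-np.sin(t)],[np.sin(t),np.cos(t)]])@p0*(1+.04*a/54)
    d=R.inv().apply(np.r_[q-p0,0]); print(a,d.round(4)[:2])
E
```

```text
6 [0.     0.0048]
12 [0.0005 0.0097]
18 [0.0016 0.0145]
24 [0.0031 0.0191]
30 [0.0051 0.0236]
36 [0.0076 0.0279]
42 [0.0106 0.0319]
48 [0.0139 0.0356]
54 [0.0177 0.0389]
```

Emit:
{"op": "play_rows", "data": {"series": [[0,0,0.0048,0,-6],[0,0.0005,0.0097,0,-12],[0,0.0016,0.0145,0,-18],[0,0.0031,0.0191,0,-24],[0,0.0051,0.0236,0,-30],[0,0.0076,0.0279,0,-36],[0,0.0106,0.0319,0,-42],[0,0.0139,0.0356,0,-48],[0,0.0177,0.0389,0,-54],[0,0.0177,0.0389,0,-54]]}}

```text
clock: 10.2
tool_pos: [0.5983, -0.0219, 0.1459]
orientation: [180.0, -0.1, -138.3]
force: [0.7, 1.0, -0.0]
opening: 0.0006
```

Emit:
{"op": "play_rows", "data": {"series": [[0,0,0,-0.01,0],[0,0,0,-0.03,0],[0,0,0,-0.055,0],[0,0,0,-0.07,0],[0,0,0,-0.07,0]]}}

```text
clock: 10.7
tool_pos: [0.6004, -0.0222, 0.2195]
orientation: [-179.8, 0.2, -138.6]
force: [-0.5, 0.3, 0.6]
opening: 0.0006
```

```bash
python3 chk.py side6; python3 -c "
from h import *
to(.5883,.0845,.15,-132); to(.5883,.0845,.15,-90)"
```

```text
lug2 ang -125.8 106 headz 0.1126 239
lug2 ang -125.1 104 headz 0.1126 237
clock 10.75 tcp [ 0.5997 -0.0222  0.2179] rpy [-1.7993e+02  1.3000e-01 -1.3858e+02] j [ 16.5  16.8 -15.    0.  -58.  -65.1] F [-0.1  0.1 -0.8] -> [-0.062   0.0875  0.0019] spin -6.6
clock 10.75 tcp [ 0.5997 -0.0222  0.2179] rpy [-1.7993e+02  1.3000e-01 -1.3858e+02] j [ 16.5  16.8 -15.    0.  -58.  -65.1] F [-0.1  0.1 -0.8] -> [-0.062   0.0875  0.0019] spin -48.6
```

View pics/side6c.png

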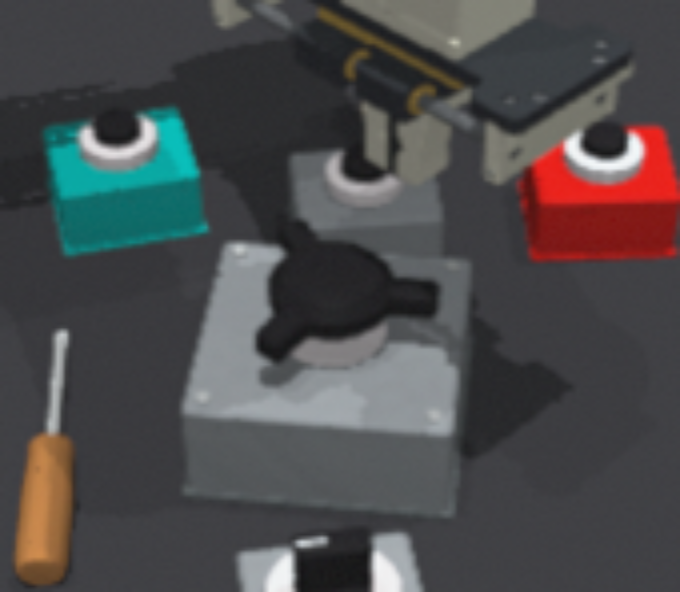

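The head is out and turned back to its starting angle: lugs at (415,297), (275,340) and (293,232), matching the start. Next is the reset. I set the jaw axis along world x so the gripper body stays clear of the bottle.

Emit:
{"op": "play_rows", "data": {"series": [[0,-0.01,0.014,0,-7],[0,-0.025,0.035,0,-15],[0,-0.04,0.056,0,-23],[0,-0.052,0.074,0,-31],[0,-0.06,0.085,0,-39],[0,-0.062,0.0875,0,-46],[0,-0.062,0.0875,0,-48.6],[0,-0.062,0.0875,0,-48.6],[0,-0.062,0.0875,0,-48.6]]}}

```text
clock: 11.65
tool_pos: [0.5873, 0.0844, 0.2156]
orientation: [179.9, -0.0, -90.0]
force: [0.6, 0.8, 0.4]
opening: 0.0005
```

```bash
python3 -c "
from h import *
to(.5883,.085,.075,-90)
W=world(snapshot('top'))
s=snapshot('side');save(s,'side7.png')
s=snapshot('top');save(s,'top7.png')"
```

```text
clock 11.65 tcp [0.5873 0.0844 0.2156] rpy [ 1.7994e+02 -3.0000e-02 -9.0010e+01] j [ 27.   16.4 -15.9  -0.  -57.8 -27. ] F [0.6 0.8 0.4] -> [-0.0007 -0.0011  0.0746] spin -0.0
```

View pics/side7.png

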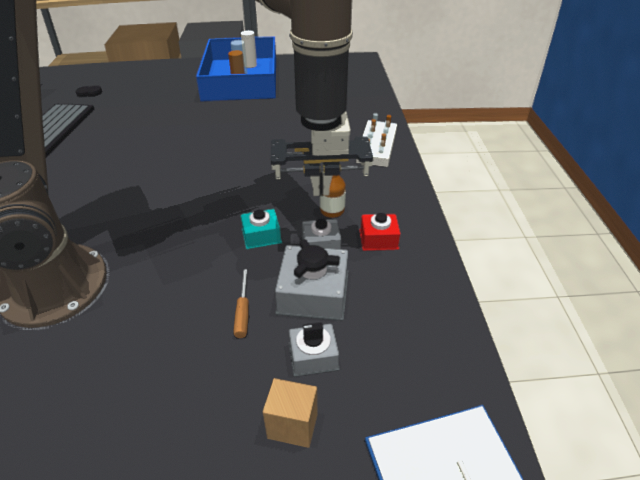

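The tips are at about (320,192), above the grey pod's button at (321,222). I descend.

Emit:
{"op": "play_rows", "data": {"series": [[0,0,0,0.01,0],[0,-0.0005,-0.001,0.025,0],[0,-0.0007,-0.001,0.04,0],[0,-0.0007,-0.001,0.053,0],[0,-0.0007,-0.001,0.063,0],[0,-0.0007,-0.001,0.07,0],[0,-0.0007,-0.001,0.0745,0],[0,-0.0007,-0.001,0.0745,0],[0,-0.0007,-0.001,0.0745,0]]}}

```text
clock: 12.7
tool_pos: [0.5888, 0.0854, 0.142]
orientation: [-180.0, 0.0, -89.9]
force: [0.2, -0.2, 0.7]
opening: 0.0003
```

Emit:
{"op": "play_rows", "data": {"series": [[0,0,0,0.002,0],[0,0,0,0.004,0],[0,0,0,0.006,0],[0,0,0,0.007,0],[0,0,0,0.008,0],[0,0,0,0.009,0],[0,0,0,0.01,0],[0,0,0,0.01,0]]}}

```text
clock: 13.5
tool_pos: [0.5887, 0.0854, 0.1318]
orientation: [-180.0, 0.0, -89.9]
force: [-0.7, 0.0, 3.9]
opening: 0.0005
```

```bash
python3 -c "
from h import *
to(.5883,.085,.064,-90)"
```

```text
clock 13.5 tcp [0.5887 0.0854 0.1318] rpy [-179.99    0.    -89.87] j [ 27.1  21.6 -21.    0.  -47.4 -26.9] F [-0.7  0.   3.9] -> [0.0004 0.0004 0.0018] spin 0.1
```

Emit:
{"op": "play_rows", "data": {"series": [[0,0,0,0.001,0],[0,0,0,0.0018,0],[0,0,0,0.0018,0]]}}

```text
clock: 13.8
tool_pos: [0.5887, 0.0854, 0.13]
orientation: [-180.0, 0.0, -89.9]
force: [-0.7, 0.2, 4.0]
opening: 0.0007
```

Emit:
{"op": "play_rows", "data": {"series": [[0,0,0,0.0004,0],[0,0,0,0.0008,0],[0,0,0,0.0008,0]]}}

```text
clock: 14.1
tool_pos: [0.5887, 0.0854, 0.1298]
orientation: [-180.0, 0.0, -89.8]
force: [-3.3, -0.4, 9.7]
opening: 0.0001
```

Emit:
{"op": "play_rows", "data": {"series": [[0,0,0,0.0004,0],[0,0,0,0.0005,0],[0,0,0,0.0005,0]]}}

```text
clock: 14.4
tool_pos: [0.5887, 0.0854, 0.1298]
orientation: [-180.0, 0.0, -89.8]
force: [-4.9, 2.0, 12.9]
opening: 0.0004
```

Emit:
{"op": "play_rows", "data": {"series": [[0,0,0,-0.004,0],[0,0,0,-0.01,0],[0,0,0,-0.025,0],[0,0,0,-0.05,0],[0,0,0,-0.08,0],[0,0,0,-0.1,0],[0,0,0,-0.11,0],[0,0,0,-0.11,0],[0,0,0,-0.11,0]]}}

```text
clock: 15.3
tool_pos: [0.588, 0.0852, 0.2374]
orientation: [179.9, -0.0, -89.9]
force: [0.0, -0.2, -0.4]
opening: 0.0006
```

```bash
python3 chk.py side8; python3 -c "
from h import *
to(.5883,.085,.16,-90)
s=snapshot('side');W=world(s)
for A in (np.load('side0.npy'),W):
    X=A.reshape(-1,3); m=(np.hypot(X[:,0]-.5883,X[:,1]-.083)<.011)&(X[:,2]>.055)&(X[:,2]<.08); print(m.sum(),np.median(X[m,2]))
d=np.abs(s['frame'].astype(int)-np.load('side0f.npy')).max(2); print(d[320:,200:380].max(), d[270:340,230:250].max())
"
```

```text
lug2 ang -125.8 106 headz 0.1126 239
lug2 ang -125.5 101 headz 0.1127 237
clock 15.35 tcp [0.5879 0.0851 0.2371] rpy [ 1.7987e+02 -3.0000e-02 -8.9890e+01] j [ 27.1  15.4 -14.2  -0.  -60.5 -26.9] F [ 0.4  0.4 -0.4] -> [ 0.0001 -0.0004  0.0111] spin 0.1
80 0.06799906527324373
74 0.06854155274747958
13 24
```

View pics/side8.png

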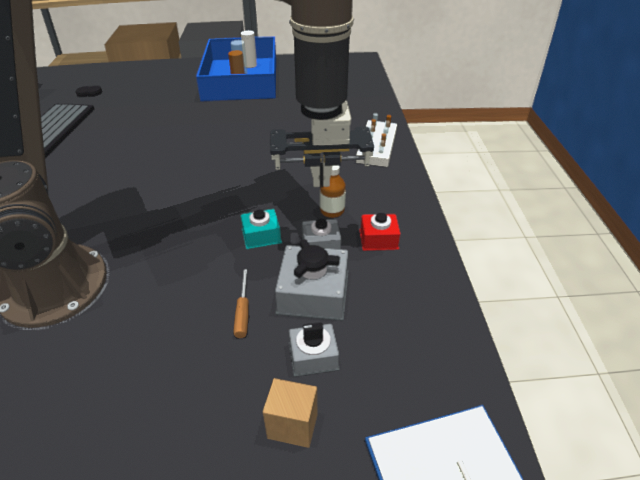

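The stop head (313,258) is out and the reset button (321,222) is up. The bottle, carton, screwdriver and selector are where they were, and the gripper is clear.

```bash
python3 -c "
from h import *
print(close_job())"
```

```text
the job is handed in; nothing more can be done
None
```

The stop button check and the reset are done, in the order asked, and the job was handed in at about 15.4 s of the 48 s allowed.

- **Press:** I pressed the mushroom head in about 11 mm with the shut fingertips, at 7.5 N. After I lifted off, it stayed 7.3 mm down, so it had latched.
- **Twist:** I pushed the lug at about −10° clockwise. At about 26° the head was still latched, and by about 35° it had sprung out. With the fingers away, it turned back to its starting angle (−125.5° against −125.8°) and height (0.1127 m against 0.1126 m).
- **Reset:** I pressed the grey pod's button to its end stop: fingertips at 0.064 m, with force rising from 4 N to 13 N. After release, its top read 0.0685 m against 0.0680 m at the start.

In the last side picture the selector, bottle, carton and screwdriver stood where they began, and the gripper was touching nothing. The selector and carton area of the picture showed no change. The strip over the screwdriver showed a small colour difference that I did not trace, but no movement was visible.

No check failed. The two cameras differed by about 3 mm in y, within what the presses could tolerate.

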